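Close the shaker keeper and fit the top board on the condiment stand

ROBOT

A 7-joint arm with a two-finger parallel gripper is mounted at the origin on a cart in front of the work surface, level with it; the furniture and walls round the work are solid. World frame = base frame: x ahead of the robot, y to its left, z up, the work surface at z = 0. Lengths are in m, angles in degrees, forces in N, time in s.
With the tool pointing down it reaches from about 0.35 to 0.9 m from the base axis. Payload 8.1 kg.
Tool frame: the origin (TCP) lies midway between the tips of the shut fingers; the grasp point (between the pads) lies ctrl.tcp_to_grasp behind it (ctrl.tcp_to_grasp is the distance from the TCP to the grasp point, in m); z points along the fingers, y is the line along which they close (so a half turn about z gives the same grasp; the last joint's range is limited). The gripper opens to 85 mm and grips with 20 to 120 N. Pads are 22 mm wide; open, the fingers measure 114 mm over their backs; the gripper's body (76 mm by 85 mm) begins 54 mm behind the grasp point. The pads swing forward as they close: fully open they stand 13 mm farther back than shut.
Start: joints at [-81.509, 24.895, 1.432, 90.138, -0.665, 64.973, -4.303], TCP at [0.155, 0.605, 0.231] pointing down, gripper open.
Joint ranges: [-149.89, 149.89], [-25.12, 119.58], [-72.63, 75.52], [4.76, 147.25], [-75.54, 255.54], [6.69, 114.76], [-157.13, 157.13]. Speed limits (degrees/s): [127.2, 127.2, 172.46, 172.46, 180, 180, 180].

INTERFACE

Orientations are given as a 3x3 rotation matrix whose columns are the frame's x, y, z axes.
In Python, from bench import ctrl gives the robot as it stands. The module is installed in compiled form; this text tells all that it offers.
- The arm moves only by the tool send_rows, never from a script. Its argument "series" is one flat list of numbers, 5 for each row, row after row: the shift along the tool's x, y, z in units of 30 mm (1.0 is 30 mm), then the turn about the tool's z in units of 0.15 rad (1.0 is 0.15 rad), then the opening, from -1 (shut) to 1 (fully open). In form: [tx, ty, tz, turn, gripper, tx, ty, tz, turn, gripper, ...]. A call has 1 to 20 rows; each row shifts and turns the commanded pose from where the row before left it, along the tool's axes as they then stand; what a row does not reach is not made up. A row lasts 1/8 s, in which the tool goes at most 62.5 mm and 10.7 degrees, less where a joint would pass 70% of its speed; a pose out of reach is approached as far as the arm can. A call with a number of a shift or a turn outside -1 to 1 is refused whole. A call with a gripper value outside its range is refused whole. The fingers move at their own pace and stop on an object; "grip_force" is the grip in N (left out, the last holds). Time passes only in rows, so rows that do not move let the fingers close. It gives the time, the measured TCP pose, the force, the opening and the grip force at its end, in the units of the state.
- ctrl.read_state(): the state, without advancing time (a new reading comes with each control period).
- ctrl.snapshot(name): name is "side" or "top"; returns (picture, depth): 384x512x3 uint8, blue, green, red; 384x512 float32, m along the optical axis (not along the pixel's ray), 0 where there is no reading.
- ctrl.camera_model(name): a dict with "K" (3x3 intrinsics, pixels), "R" (3x3) and "t" (3): a world point X has camera coordinates R X + t. Camera axes: x right, y down, z forward; pixel columns grow to the right and rows downward; lengths in m; the calibration is good to about 2 mm. A picture is of the moment at which its call begins. camera_model takes no time and is no camera call.
- ctrl.sign_off(): hands the job in; it is judged then, once.
The state is a dict: "t": time; "joint_pos": joint angles; "qd": joint speeds; "tau": joint torques, N m; "eef_pos": TCP position; "orientation": TCP orientation; "ft_force": force on the tool from outside, world axes, zero at the start; "ft_torque": the same for the moment, N m; "opening": finger opening in m; "grasp_force": force on a finger pad.
Only numpy, scipy, OpenCV 4.12 (cv2) and the standard library are available. Lean on these libraries where they do the work, as an engineer would, in place of code of your own. Each camera call takes 0.05 s, during which the arm holds its last target. There are 200 camera calls.

TASK

Swing the stand's brass keeper bar shut in front of the two shakers until it clicks into its catch. Then take the loose board by its blue handle, lay it square over the other half of the stand, slide it along until it drops over the steel pin hidden under it, and press it down on the springy red collar until it sits flat on both dark rails. Finish while still holding the board pressed home by its handle (it springs up if let go), with the keeper shut, the shakers standing in their bay and the other loose things left alone.

Things in the scene. Friction and masses are not known exactly. Their poses are not given: they have to be found in the camera images.
- stand: Fixed wooden condiment stand, slab 150 x 300 x 20 mm (x, y, z); origin at the centre of its underside, z up. Its -y half (right, seen from the robot) has two dark rails along y (146 x 16 mm, at stand x = -46 and +46 mm, tops at z = 30 mm) beside a channel with a steel pin. Its +y half has a bay (walls to z = 65 mm) with two shakers; the keeper bar is on the bay's front (-x) side.
- landing (a point): Mid-channel at rail-top height: stand (0, -75, 30) mm. The upright round-topped pin, 12 mm thick, top at z = 44 mm, stands on the channel's centre line (stand x = 0), anywhere within 15 mm of this point along stand y (not reported). Around it is a red spring collar, 44 mm wide, top at z = 36 mm.
- keeper (a joint): Angle of the brass keeper bar, rad: 0 = shut on its stop (along stand +y), growing as it swings out towards stand -x (1.57 = pointing to -x), up to 1.9. Friction (0.03 Nm) keeps it where it is left. A spring ball acts from about 0.13 to 0.06 rad: about 3 N at the peg pushes the bar over it, then it keeps the bar shut.
- keeper_peg (a point): Top centre of the black upright peg on the keeper bar, 14 mm in diameter and 36 mm tall, 72 mm out from the hinge; top at z = 98 mm. The bar (10 mm wide, its top at z = 62 mm) runs underneath and 34 mm beyond it. Pinch or push the peg.
- keeper_hinge (a point): Axis of the keeper bar's upright hinge, at bar mid-height: stand (-52, 18, 57) mm.
- collar (a joint): How far the red spring collar is pressed down, m: 0 = up, about 0.006 when the board sits on the rails. It pushes up with about 4.5 N at 0 and 9.5 N at 0.006, more than the board weighs.
- board: Loose light wood board, 110 x 120 x 24 mm (x, y, z), about 0.25 kg, lying flat; origin at the centre of its underside. There, unseen, is a blind hole, 17 mm wide with chamfered mouth, 18 mm deep, for the pin. Square on the stand = its y along stand y, either way round. Underside at z = 44 mm riding on the pin, 36 mm dropped onto the collar, 30 mm fully home.
- handle (a point): Top centre of the blue bar handle in the middle of the board: 22 mm wide (board x), 60 mm long (board y), from 24 to 66 mm above the board's underside; this point is 66 mm above the board's origin. Behind the board stands the fixed wooden bread bin (front at world x = 0.54 m, y from 0.13 to 0.54, 0.25 tall): carry the board past in front of it.
- shaker_white: White ceramic figure shaker, 38 mm in diameter, 78 mm tall, standing in the stand's bay; origin at the centre of its underside.
- shaker_dark: Dark ceramic figure shaker, 38 mm in diameter, 78 mm tall, standing in the stand's bay; origin at the centre of its underside.
- egg_cup_orange: Orange egg cup, 49 mm in diameter, 57 mm tall, a bystander; origin at the centre of its underside.
- egg_cup_white: White egg cup, 49 mm in diameter, 57 mm tall, a bystander; origin at the centre of its underside.
- cutter_red: Red flower-shaped cookie cutter, 47 x 52 x 21 mm, a bystander; origin at the centre of its underside.
- cutter_star: Tin star-shaped cookie cutter, 67 x 65 x 21 mm, a bystander; origin at the centre of its underside.

How it is judged (in metres and radians):
On the way, in this order (a step that is already met when the one before it is completed fails the run):
1. the keeper bar is shut in its catch (value of joint keeper below 0.04 rad), for 0.3 s.
2. the board has dropped over the pin, level, keeper still shut (x of board in the frame of stand between -0.006 and 0.006 m and y of board in the frame of stand between -0.096 and -0.054 m and z of board in the frame of stand below 0.04 m and angle between board's own z axis and vertical below 0.08 rad and value of joint keeper below 0.04 rad), for 0.1 s.
At the end, for the whole second after the job is handed in: Board on the pin, underside within 1.8 mm of the rails, collar pressed 4.2 mm or more, level within 0.05 rad, square within 0.15 rad, still, fingers on it with over 3 N; keeper under 0.04 rad; both shakers upright in the bay (x of board in the frame of stand between -0.006 and 0.006 m and y of board in the frame of stand between -0.096 and -0.054 m and z of board in the frame of stand below 0.0318 m and value of joint collar above 0.0042 m and angle between board's own z axis and vertical below 0.05 rad and angle between the x axis of board and the x axis of stand, either way round below 0.15 rad and linear speed of board below 0.02 m/s and contact force between the fingers and board above 3 N and value of joint keeper below 0.04 rad and angle between each of shaker_white, shaker_dark's own z axis and vertical below 0.2 rad and z of each of shaker_white, shaker_dark in the frame of stand below 0.03 m and y of shaker_white in the frame of stand between 0.03 and 0.115 m and y of shaker_dark in the frame of stand between 0.03 and 0.115 m); the arm keeps its last pose, push and grip.
It fails at once if a shaker is tipped over (angle between any of shaker_white, shaker_dark's own z axis and vertical above 0.5 rad).
It fails at once if a bystander is pushed more than 30 mm (distance of any of egg_cup_orange, egg_cup_white, cutter_red, cutter_star from where it was at the start of the episode above 0.03 m).
It also fails if it takes over 64 s, if anything falls off the work surface, if the arm or the gripper's body presses on something with over 40 N, if the wrist force passes 120 N, or if a joint passes its speed limit or range.

## Working session

There is one attempt and no reset: what is moved stays moved. The work goes in short steps, Python scripts to look and compute and a tool call to move; the robot and the scene stay as the last step left them, time stands still between calls to the robot, and variables do not carry over. Pictures are saved under pics/ and viewed, at most 10 in all, crops included, and the job is handed in when it is done.

Besides the shell and the picture viewer there is one more tool, called as name(argument=value, ...), one argument or row to a line, values as JSON. send_rows: Moves the arm, as the interface text tells. Its arguments: {"type":"object","properties":{"series":{"type":"array"},"grip_force":{"type":"number"}},"required":["series"]}

```bash
mkdir -p pics; cat > h.py <<'E'
import numpy as np, cv2
from bench import ctrl
def pts(name,d):
    m=ctrl.camera_model(name);K,R,t=map(np.array,(m["K"],m["R"],m["t"]))
    v,u=np.mgrid[:d.shape[0],:d.shape[1]]
    c=np.stack([(u-K[0,2])/K[0,0]*d,(v-K[1,2])/K[1,1]*d,d],-1)
    return (c-t.ravel())@R
def ray(name,u,v,z):
    m=ctrl.camera_model(name);K,R,t=map(np.array,(m["K"],m["R"],m["t"]))
    o=-R.T@t.ravel(); r=R.T@np.linalg.solve(K,[u,v,1.]); return o+r*(z-o[2])/r[2]
def st():
    s=ctrl.read_state();print({k:np.round(s[k],4).tolist() for k in("t","joint_pos","eef_pos","orientation","ft_force","opening","grasp_force")})
E
python3 - <<'E'
from h import *
st();print(ctrl.tcp_to_grasp)
for n in("top","side"):
    p,d=ctrl.snapshot(n);cv2.imwrite(f"pics/{n}0.png",p);np.savez(f"{n}0.npz",p=p,d=d)
    m=ctrl.camera_model(n);print(n,np.round(np.array(m["K"]),1).tolist(),np.round(-np.array(m["R"]).T@np.array(m["t"]).ravel(),3))
E
```

```text
{'t': 0.0, 'joint_pos': [-81.5107, 24.9371, 1.4287, 90.1882, -0.6656, 64.972, -4.3049], 'eef_pos': [0.155, 0.605, 0.2305], 'orientation': [[-0.9687, 0.2482, -0.0003], [0.2482, 0.9687, -0.0015], [-0.0001, -0.0015, -1.0]], 'ft_force': [-0.8204, 0.1381, 0.3567], 'opening': 0.0853, 'grasp_force': 0.0}
0.0187
top [[475.6, 0.0, 256.6], [0.0, 475.6, 190.8], [0.0, 0.0, 1.0]] [0.327 0.04  1.513]
side [[493.1, 0.0, 255.3], [0.0, 493.1, 186.0], [0.0, 0.0, 1.0]] [-0.314  1.314  0.901]
```

View pics/top0.png

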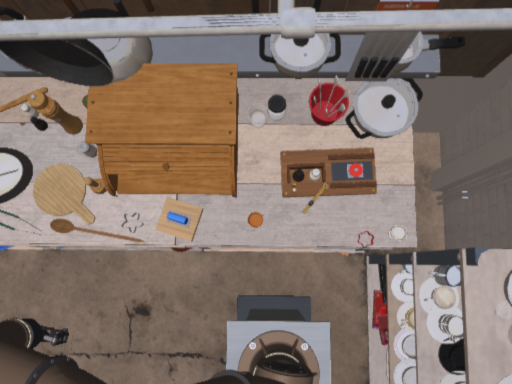

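View pics/side0.png

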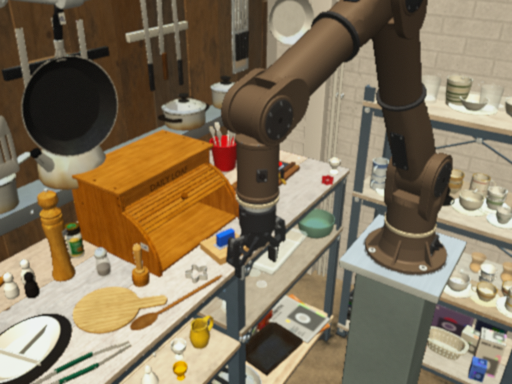

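The top view shows the stand at about (328,172), its keeper swung out to (305,210), the board at (178,219) with its blue handle, and the orange cup at (256,220). The side view shows the handle at (225,238).

```bash
python3 - <<'E'
from h import *
a=np.load("top0.npz");p,d=a["p"],a["d"]
X=pts("top",d);hsv=cv2.cvtColor(p,cv2.COLOR_BGR2HSV)
def box(mask,name):
    v,u=np.nonzero(mask);q=X[v,u]
    r=cv2.minAreaRect((q[:,:2]*1000).astype(np.float32))
    print(name,len(q),"px",u.mean().round(1),v.mean().round(1),"mean",q.mean(0).round(4),"rect",np.round(r[0],1),np.round(r[1],1),round(r[2],2),"z",np.percentile(q[:,2],[5,50,95]).round(4)); return q
uu,vv=np.meshgrid(np.arange(512),np.arange(384))
W=lambda u0,u1,v0,v1:(uu>=u0)&(uu<u1)&(vv>=v0)&(vv<v1)
H,S,V=hsv[...,0],hsv[...,1],hsv[...,2]
z=X[...,2]
box(W(155,205,195,245)&(H>95)&(H<125)&(S>120)&(z>.05),"handle")
box(W(150,210,190,245)&(z>.015)&(z<.04),"board")
box(W(275,385,140,200)&(z>.012)&(z<.09),"stand")
box(W(275,385,140,200)&(z>.055)&(z<.075),"baywalls")
box(W(335,380,155,190)&((H<8)|(H>172))&(S>150),"red")
k=W(298,335,180,216)&(z>.045);box(k,"keeper")
box(k&(z>.08),"peg")
box(W(245,268,205,235)&(z>.02),"orange")
box(W(115,150,205,235)&(z>.008),"star")
g=cv2.resize(p[140:220,275:385],None,fx=7,fy=7,interpolation=cv2.INTER_CUBIC);cv2.imwrite("pics/c0.png",g)
E
```

```text
handle 127 px 176.6 217.6 mean [0.4623 0.3146 0.065 ] rect [462.8 316.1] [58. 20.] 72.7 z [0.058  0.0654 0.0708]
board 1216 px 178.8 217.8 mean [0.4658 0.3153 0.0238] rect [475.7 322.1] [159.7 179.6] 0.44 z [0.018  0.0238 0.0291]
stand 4283 px 328.4 171.9 mean [ 0.6161 -0.1559  0.0268] rect [ 610.8 -155.8] [169.2 300.2] 2.92 z [0.0156 0.0221 0.0614]
baywalls 290 px 309.6 175.1 mean [ 0.5985 -0.0929  0.0628] rect [581.  -88.3] [118.2 112.3] 7.09 z [0.0558 0.063  0.069 ]
red 120 px 355.4 169.4 mean [ 0.6201 -0.2374  0.0483] rect [ 475.2 -113.8] [ 39.6 425.4] 49.42 z [0.0296 0.0361 0.0422]
keeper 147 px 315.1 196.4 mean [ 0.5288 -0.1069  0.0864] rect [475.5 -24.7] [ 84.  313.4] 51.64 z [0.0532 0.0631 0.0984]
peg 23 px 312.1 201.6 mean [ 0.4941 -0.0821  0.2199] rect [422.7 -26.4] [ 13.  232.8] 52.36 z [0.0899 0.0974 1.3717]
orange 197 px 254.8 219.2 mean [0.4604 0.0749 0.0563] rect [403.8  70.3] [159.5  46.8] 5.34 z [0.0264 0.0395 0.0582]
star 100 px 129.8 220.3 mean [0.4491 0.4459 0.1057] rect [421.2 279.7] [506.4 100.6] 79.73 z [0.0087 0.0172 1.5129]
```

View pics/c0.png

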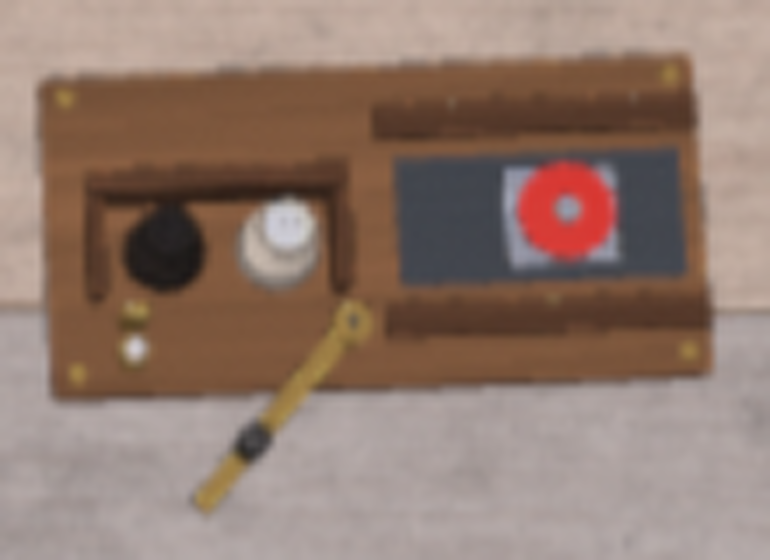

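The crop shows the corner screws at (65,98), (671,75), (688,350) and (77,374), the hinge at (352,321), the peg top at (252,437) and the pin at (567,208).

```bash
cat >> h.py <<'E'
def crop(u,v,z): return ray("top",275+(u+.5)/7-.5,140+(v+.5)/7-.5,z)
E
python3 - <<'E'
from h import *
s=np.array([crop(u,v,.0205) for u,v in((65,98),(671,75),(688,350),(77,374))])[:,:2]
c=s.mean(0);yv=(s[0]+s[3]-s[1]-s[2]);yv/=np.linalg.norm(yv);xv=np.array([yv[1],-yv[0]])
print("stand c",c,"yaw",np.degrees(np.arctan2(xv[1],xv[0])),"screw local",np.round((s-c)@np.c_[xv,yv],4).tolist())
for n,q in dict(hinge=(352,321,.064),peg=(252,437,.098),tip=(205,500,.062),pin=(567,208,.044),collar=(566,210,.036),TL=(38,80,.02),TR=(690,52,.02),BR=(712,372,.01),BL=(52,400,0)).items():
    w=crop(*q)[:2];print(n,w.round(4),"stand",((w-c)@np.c_[xv,yv]).round(4))
a=np.load("top0.npz");p,d=a["p"],a["d"];X=pts("top",d);z=X[...,2]
hsv=cv2.cvtColor(p,cv2.COLOR_BGR2HSV)
m=np.zeros(z.shape,bool);m[190:248,148:212]=1;m&=(z>.012)&(z<.035)&(hsv[...,1]>60)
m=cv2.morphologyEx(m.astype(np.uint8),cv2.MORPH_OPEN,np.ones((3,3)))
cs,_=cv2.findContours(m,0,1);cc=max(cs,key=cv2.contourArea);r=cv2.minAreaRect(cc);print(r)
b=cv2.boxPoints(r);w=np.array([ray("top",*q,.024) for q in b])[:,:2];print(w.round(4).tolist(),w.mean(0),[np.linalg.norm(w[i]-w[i-1]).round(4) for i in range(4)])
m=cv2.inRange(hsv,(95,120,0),(125,255,255));m[:195]=0;m[245:]=0;m[:,:155]=0;m[:,205:]=0
cs,_=cv2.findContours(m,0,1);r=cv2.minAreaRect(max(cs,key=cv2.contourArea));b=cv2.boxPoints(r);w=np.array([ray("top",*q,.06) for q in b])[:,:2];print(r,w.round(4).tolist(),w.mean(0))
v,u=np.nonzero(m.astype(bool)&(z>.0625));q=X[v,u];r=cv2.minAreaRect((q[:,:2]*1000).astype(np.float32));print("handle top",q.mean(0),r)
for t in((160,172,199,240),):pass
cv2.imwrite("pics/c1.png",cv2.resize(p[190:245,150:265],None,fx=6,fy=6,interpolation=cv2.INTER_CUBIC))
E
```

```text
stand c [ 0.6183757  -0.15586654] yaw 2.687806737444946 screw local [[0.064, 0.1382], [0.0637, -0.139], [-0.0637, -0.1375], [-0.064, 0.1384]]
hinge [ 0.5661 -0.1397] stand [-0.0515  0.0186]
peg [ 0.5099 -0.0923] stand [-0.1054  0.0686]
tip [ 0.4866 -0.075 ] stand [-0.1279  0.087 ]
pin [ 0.6214 -0.2387] stand [-0.0008 -0.0829]
collar [ 0.6221 -0.2397] stand [-0.0002 -0.0839]
TL [ 0.6843 -0.0025] stand [0.0731 0.1501]
TR [ 0.6995 -0.3008] stand [ 0.0742 -0.1485]
BR [ 0.5529 -0.3092] stand [-0.0726 -0.1501]
BL [ 0.5388 -0.01  ] stand [-0.0726  0.1494]
((178.64999389648438, 218.55001831054688), (38.263553619384766, 34.78504943847656), 18.434947967529297)
[[0.4296, 0.3892], [0.5346, 0.3587], [0.497, 0.242], [0.3929, 0.2735]] [0.46353403 0.31584991] [np.float64(0.1213), np.float64(0.1093), np.float64(0.1225), np.float64(0.1087)]
((176.8999786376953, 217.80001831054688), (19.922346115112305, 6.640782833099365), 18.43494987487793) [[0.4619, 0.347], [0.4814, 0.3413], [0.4625, 0.2822], [0.443, 0.288]] [0.46219875 0.31461499]
handle top [0.46298385 0.31526006 0.06653602] ((462.9184875488281, 315.7223205566406), (55.368133544921875, 19.327531814575195), 72.23561096191406)
```

View pics/c1.png

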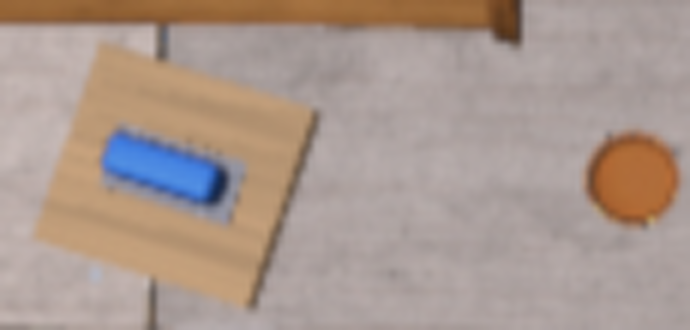

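Measurements agree with the given sizes: the hinge comes out at stand (-51.5, 18.6) mm and the pin at y ≈ -83 mm. First I turn the tool into line with the stand, close the fingers and move towards the keeper.

send_rows(
  series=[0, 0, 0, 1, -1, 0, 0, 0, 1, -1, 0, 0, 0, 1, -1, 0, 0, 0, 1, -1, 0, 0, 0, 1, -1, 0, 0, 0, 1, -1, 0, 0, 0, 1, -1, 0, 0, 0, 1, -1, 0, 0, 0, 0.48, -1, -1, 0.4, 0, 0, -1, -1, 0.4, 0, 0, -1, -1, 0.4, 0, 0, -1, -1, 0.4, 0, 0, -1, -1, 0.4, 0, 0, -1, -1, 0.4, 0, 0, -1, -1, 0.4, 0, 0, -1, -1, 0.4, 0, 0, -1, -1, 0.4, 0, 0, -1, -1, 0.4, 0, 0, -1, -1, 0.4, 0, 0, -1],
  grip_force=60,
)

```text
t: 2.6
eef_pos: [0.303, 0.281, 0.2312]
orientation: [[-0.048, 0.999, -0.0], [0.999, 0.048, -0.0], [-0.0, -0.0, -1.0]]
ft_force: [0.5, -0.0, 0.2]
opening: 0.0002
grasp_force: 0.0
```

send_rows(
  series=[-1, 0.4, 0, 0, -1, -1, 0.4, 0, 0, -1, -1, 0.4, 0, 0, -1, -1, 0.4, 0, 0, -1, -1, 0.4, 0, 0, -1, -1, 0.4, 0, 0, -1, -1, 0.4, 0, 0, -1, -1, 0.4, 0, 0, -1, -1, 0.4, 0, 0, -1, -1, 0.4, 0, 0, -1, -1, 0.4, 0, 0, -1, -1, 0.4, 0, 0, -1, -0.77, 0.3, 0, 0, -1, 0, 0, 0, 0, -1, 0, 0, 0, 0, -1],
)

```text
t: 4.47
eef_pos: [0.4735, -0.0926, 0.231]
orientation: [[-0.048, 0.999, -0.001], [0.999, 0.048, 0.0], [0.0, -0.001, -1.0]]
ft_force: [-0.0, 1.0, 0.5]
opening: -0.0001
grasp_force: 0.0
```

```bash
cat >> h.py <<'E'
C=np.array([.6184,-.1559]);YA=np.radians(2.69);A=np.array([[np.cos(YA),-np.sin(YA)],[np.sin(YA),np.cos(YA)]])
def tcp():
    s=ctrl.read_state();p=np.array(s["eef_pos"]);O=np.array(s["orientation"])
    print("t",round(s["t"],2),"stand",((p[:2]-C)@A).round(4),"z",p[2].round(4),"xang",np.degrees(np.arctan2(O[1,0],O[0,0])).round(2),"tilt",O[:,2].round(3),"F",np.round(s["ft_force"],1),"open",round(s["opening"],4),"grip",np.round(s["grasp_force"],1),"j",np.round(s["joint_pos"]))
E
python3 -c "
from h import *
tcp()"
```

```text
t 4.47 stand [-0.1418  0.07  ] z 0.231 xang 92.75 tilt [-0.001  0.    -1.   ] F [-0.   1.   0.5] open -0.0001 grip 0.0 j [-35.  14.  49. 112. -12.  59.  22.]
```

send_rows(
  series=[0, 0, 1, 0, -1, 0, 0, 1, 0, -1, 0, 0, 1, 0, -1, 0, 0, 1, 0, -1, 0, 0, 1, 0, -1, 0, 0, 0.3, 0, -1, 0, 0, 0, 0, -1, 0.05, 0.25, 0, 0, -1, 0.1, 0.25, 0, 0, -1, 0.1, 0.25, 0, 0, -1, 0.1, 0.25, 0, 0, -1, 0.1, 0.25, 0, 0, -1, 0.1, 0.25, 0, 0, -1, 0.05, 0.2, 0, 0, -1, 0, 0, 0, 0, -1],
)

```text
t: 6.35
eef_pos: [0.5249, -0.0729, 0.0724]
orientation: [[-0.048, 0.999, 0.001], [0.999, 0.048, -0.001], [-0.001, 0.001, -1.0]]
ft_force: [-0.4, 0.2, 0.2]
opening: 0.0001
grasp_force: 0.0
```

```bash
cat >> h.py <<'E'
def peg(show=None):
    p,d=ctrl.snapshot("top")
    if show: cv2.imwrite(show,cv2.resize(p[140:220,275:385],None,fx=7,fy=7,interpolation=cv2.INTER_CUBIC))
    h=cv2.cvtColor(p,cv2.COLOR_BGR2HSV);m=np.zeros(p.shape[:2],bool);m[180:216,290:332]=1
    z=pts("top",d)[...,2];m&=(h[...,0]>15)&(h[...,0]<32)&(h[...,1]>110)&(z>.05)&(z<.072)
    v,u=np.nonzero(m);w=np.array([ray("top",a,b,.062) for a,b in zip(u,v)])[:,:2];q=(w-C)@A;q-=[-.052,.018]
    r=np.hypot(*q.T);g=(r>.012);print("n",g.sum(),"keeper angle",np.round(np.median(np.arctan2(-q[g,0],q[g,1])),3),"rmax",r.max().round(3))
E
python3 -c "
from h import *
tcp();peg('pics/k1.png')"
```

```text
t 6.35 stand [-0.0895  0.0873] z 0.0724 xang 92.76 tilt [ 0.001 -0.001 -1.   ] F [-0.4  0.2  0.2] open 0.0001 grip 0.0 j [-25.  31.  38. 116. -29.  43.  34.]Traceback (most recent call last):
  File "<string>", line 3, in <module>
    tcp();peg('pics/k1.png')
          ~~~^^^^^^^^^^^^^^^
  File "h.py", line 23, in peg
    v,u=np.nonzero(m);w=np.array([ray("top",a,b,.062) for a,b in zip(u,v)])[:,:2];q=(w-C)@A;q-=[-.052,.018]
                        ~~~~~~~~~~~~~~~~~~~~~~~~~~~~~~~~~~~~~~~~~~~~~~~~~~~^^^^^^
IndexError: too many indices for array: array is 1-dimensional, but 2 were indexed
```

View pics/k1.png

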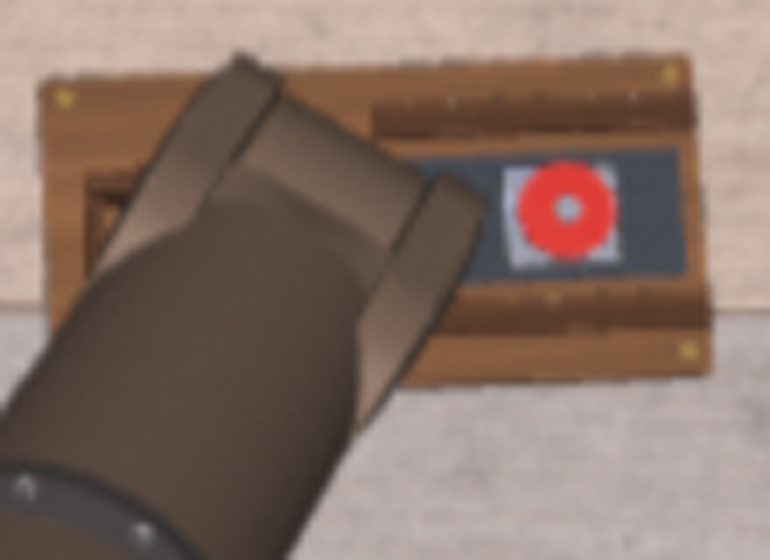

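The arm hides the keeper in this view, so I'll push on in small steps and go by the force.

send_rows(
  series=[0.02, 0.12, 0, 0, -1, 0, 0.12, 0, 0, -1, 0, 0.12, 0, 0, -1, 0, 0.1, 0, 0, -1, 0, 0, 0, 0, -1],
)

```text
t: 7.02
eef_pos: [0.5386, -0.0717, 0.0724]
orientation: [[-0.048, 0.999, 0.001], [0.999, 0.048, -0.001], [-0.001, 0.001, -1.0]]
ft_force: [0.9, 0.4, -0.1]
opening: 0.0001
grasp_force: 0.0
```

send_rows(
  series=[0, 0.08, 0, 0, -1, 0, 0.08, 0, 0, -1, 0, 0, 0, 0, -1],
)

```text
t: 7.4
eef_pos: [0.5408, -0.0715, 0.0721]
orientation: [[-0.047, 0.999, -0.003], [0.999, 0.047, 0.001], [0.001, -0.003, -1.0]]
ft_force: [-7.4, -0.3, 6.4]
opening: -0.0
grasp_force: 3.9
```

send_rows(
  series=[0, 0.06, 0, 0, -1, 0, 0.06, 0, 0, -1, 0, 0, 0, 0, -1],
)

```text
t: 7.78
eef_pos: [0.5412, -0.0714, 0.0716]
orientation: [[-0.046, 0.999, -0.009], [0.999, 0.046, 0.002], [0.002, -0.009, -1.0]]
ft_force: [-18.4, -0.2, 14.6]
opening: -0.0002
grasp_force: 9.3
```

Blocked at stand x = -73 mm, where the shut stop should be. I'll back off, rise and look.

send_rows(
  series=[0, -0.5, 0, 0, -1, 0, -0.8, 0, 0, -1, 0, -1, 0, 0, -1, 0, -0.6, -1, 0, -1, 0, 0, -1, 0, 1, 0, -1, -1, 0, 1, 0.5, -1, -1, 0, 1, 1, -1, 0, 0, 1, 1, -1, 0, 0, 1, 1, -1, 0, 0, 1, 1, -1, 0, 0, 1],
)

```text
t: 9.15
eef_pos: [0.2723, 0.052, 0.1926]
orientation: [[-0.048, 0.999, 0.002], [0.999, 0.048, 0.002], [0.002, 0.002, -1.0]]
ft_force: [0.4, 2.0, -2.2]
opening: 0.0856
grasp_force: 0.0
```

```bash
python3 -c "
from h import *
tcp();peg('pics/k2.png')"
```

```text
t 9.15 stand [-0.336  0.224] z 0.1926 xang 92.76 tilt [ 0.002  0.002 -1.   ] F [ 0.4  2.  -2.2] open 0.0856 grip 0.0 j [-61. -12.  34. 137.   8.  53. -30.]
n 98 keeper angle -0.011 rmax 0.105
```

View pics/k2.png

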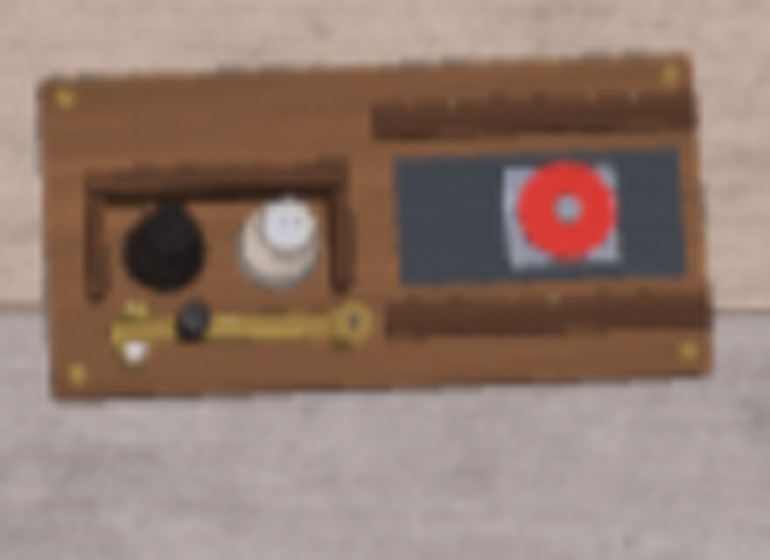

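The keeper bar is along the stand and in its catch clip at (135,330), and both shakers are standing. Next is the board.

send_rows(
  series=[0.94, 0.75, 0, 0, 1, 0.94, 0.75, 0, 0, 1, 0.94, 0.75, 0, 0, 1, 0.94, 0.75, 0, 0, 1, 0.94, 0.75, 0, 0, 1, 0.94, 0.75, 0, 0, 1, 0.94, 0.75, 0, 0, 1, 0.94, 0.75, 0, 0, 1, 0.95, 0.76, 0, 0, 1, 0, 0, 0, 0.8, 1, 0, 0, 0, 0.8, 1, 0, 0, 0, 0.8, 1, 0, 0, 0, 0, 1],
  grip_force=80,
)

```text
t: 10.82
eef_pos: [0.4635, 0.3145, 0.1923]
orientation: [[0.306, 0.952, 0.001], [0.952, -0.306, 0.0], [0.0, 0.001, -1.0]]
ft_force: [0.1, 0.1, 0.2]
opening: 0.0852
grasp_force: 0.0
```

```bash
python3 -c "
from h import *
tcp();s=ctrl.read_state();p=np.array(s['eef_pos']);O=np.array(s['orientation'])
print(p,(O.T@(np.array([.463,.3155,.034])-p)/.03).round(2))"
```

```text
t 10.82 stand [-0.1326  0.4772] z 0.1923 xang 72.17 tilt [ 0.001  0.    -1.   ] F [0.1 0.1 0.2] open 0.0852 grip 0.0 j [-67.  24.  38. 105. -17.  58. -40.]
[0.46352711 0.31454923 0.19228683] [ 0.02 -0.03  5.28]
```

send_rows(
  series=[0, 0, 1, 0, 1, 0, 0, 1, 0, 1, 0, 0, 1, 0, 1, 0, 0, 1, 0, 1, 0.02, -0.02, 0.8, 0, 1, 0, 0, 0.48, 0, 1, 0, 0, 0, 0, 1, 0, 0, 0, 0, -1, 0, 0, 0, 0, -1, 0, 0, 0, 0, -1, 0, 0, 0, 0, -1, 0, 0, 0, 0, -1],
)

```text
t: 12.32
eef_pos: [0.4633, 0.3156, 0.0346]
orientation: [[0.307, 0.952, 0.001], [0.952, -0.307, 0.001], [0.001, 0.0, -1.0]]
ft_force: [-1.5, -0.5, 6.5]
opening: 0.0208
grasp_force: 79.2
```

```bash
python3 -c "
from h import *
tcp()"
```

```text
t 12.32 stand [-0.1328  0.4782] z 0.0346 xang 72.13 tilt [ 0.001  0.001 -1.   ] F [-1.5 -0.5  6.5] open 0.0208 grip 79.2 j [-61.  35.  30. 112. -27.  39. -32.]
```

send_rows(
  series=[0, 0, -0.5, 0, -1, 0, 0, -1, 0, -1, 0, 0, -1, 0, -1, 0, 0, -1, 0, -1, 0, -0.5, -0.5, 0, -1, 0, -0.75, 0, 0, -1, 0, -0.75, 0, 0, -1, 0, 0, 0, -0.8, -1, 0, 0, 0, -0.8, -1, 0, 0, 0, -0.8, -1, -0.8, 0, 0, 0, -1, -0.95, 0, 0, 0, -1, -0.95, 0, 0, 0, -1, -0.95, 0, 0, 0, -1, -0.95, 0, 0, 0, -1, -0.95, 0, 0, 0, -1, -0.95, 0, 0, 0, -1, -0.95, 0, 0, 0, -1, -0.85, 0, 0, 0, -1, 0, 0, 0, 0, -1],
)

```text
t: 14.82
eef_pos: [0.4173, 0.0821, 0.1543]
orientation: [[-0.042, 0.999, -0.0], [0.999, 0.042, 0.0], [0.0, -0.0, -1.0]]
ft_force: [-0.1, 1.1, -2.4]
opening: 0.0212
grasp_force: 78.5
```

```bash
python3 -c "
from h import *
tcp()"
```

```text
t 14.82 stand [-0.1897  0.2472] z 0.1543 xang 92.4 tilt [-0.  0. -1.] F [-0.1  1.1 -2.4] open 0.0212 grip 78.5 j [-50.  13.  38. 124. -11.  46.  -3.]
```

send_rows(
  series=[-0.92, 0.53, 0, 0, -1, -0.92, 0.53, 0, 0, -1, -0.92, 0.53, 0, 0, -1, -0.92, 0.53, 0, 0, -1, -0.92, 0.53, 0, 0, -1, -0.92, 0.53, 0, 0, -1, -0.92, 0.53, 0, 0, -1, -0.92, 0.53, 0, 0, -1, -0.92, 0.53, 0, 0, -1, -0.92, 0.53, 0, 0, -1, -0.92, 0.53, 0, 0, -1, -0.88, 0.5, 0, 0, -1, 0, 0, 0, 0, -1],
)

```text
t: 16.45
eef_pos: [0.6234, -0.2378, 0.1539]
orientation: [[-0.045, 0.999, -0.0], [0.999, 0.045, -0.002], [-0.002, -0.0, -1.0]]
ft_force: [-0.8, -0.2, -1.5]
opening: 0.0211
grasp_force: 78.8
```

```bash
python3 - <<'E'
from h import *
tcp()
p,d=ctrl.snapshot("top");X=pts("top",d);z=X[...,2]
cv2.imwrite("pics/b1.png",cv2.resize(p[120:230,275:400],None,fx=5,fy=5,interpolation=cv2.INTER_CUBIC))
m=(z>.13)&(z<.153)&(X[...,0]>.5)&(X[...,0]<.72)&(X[...,1]<-.12)&(X[...,1]>-.36)
q=X[m];s=(q[:,:2]-C)@A;print(len(q),s.min(0),s.max(0),np.median(q[:,2]))
E
```

```text
t 16.45 stand [ 0.0011 -0.0821] z 0.1539 xang 92.56 tilt [-0.    -0.002 -1.   ] F [-0.8 -0.2 -1.5] open 0.0211 grip 78.8 j [ -6.  36.  36.  91. -23.  61.  39.]
145 [ 0.00557344 -0.06077404] [ 0.05777714 -0.02001307] 0.14330968214790907
```

View pics/b1.png

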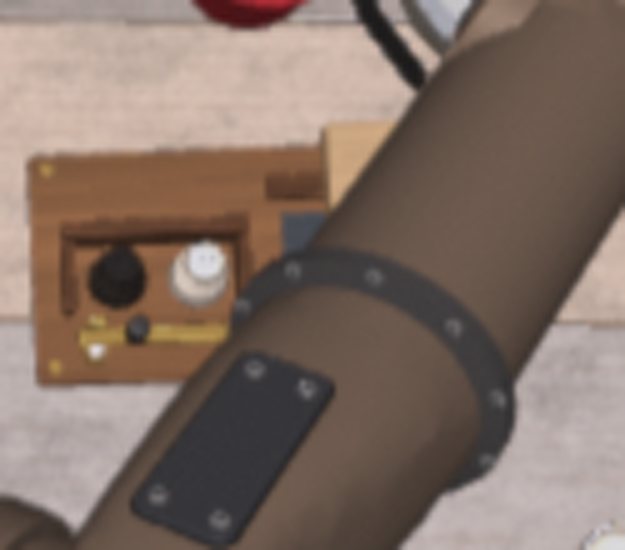

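The board corner in view fits the TCP being at the board's centre, the keeper is shut and both shakers are upright. I'll lower onto the pin.

send_rows(
  series=[-0.05, -0.05, 0.8, 0, -1, 0, 0, 0.8, 0, -1, 0, 0, 0.7, 0, -1, 0, 0, 0, 0, -1, 0, 0, 0.1, 0, -1, 0, 0, 0.1, 0, -1, 0, 0, 0.1, 0, -1, 0, 0, 0, 0, -1],
)

```text
t: 17.5
eef_pos: [0.6218, -0.2371, 0.0758]
orientation: [[-0.048, 0.999, -0.0], [0.999, 0.048, 0.0], [0.0, -0.0, -1.0]]
ft_force: [-0.4, 0.3, -3.0]
opening: 0.021
grasp_force: 78.7
```

```bash
python3 -c "
from h import *
tcp()"
```

```text
t 17.5 stand [-0.0004 -0.0813] z 0.0758 xang 92.74 tilt [-0.  0. -1.] F [-0.4  0.3 -3. ] open 0.021 grip 78.7 j [ -4.  40.  33.  95. -26.  53.  42.]
```

The board's underside is at about 41 mm with no upward load, so the pin has entered the hole. I'll press on down.

send_rows(
  series=[0, 0, 0.08, 0, -1, 0, 0, 0.08, 0, -1, 0, 0, 0, 0, -1],
)

```text
t: 17.88
eef_pos: [0.6217, -0.2378, 0.0709]
orientation: [[-0.047, 0.999, -0.0], [0.999, 0.047, -0.001], [-0.001, -0.0, -1.0]]
ft_force: [0.4, -3.1, -4.1]
opening: 0.0209
grasp_force: 78.8
```

send_rows(
  series=[0, 0, 0.07, 0, -1, 0, 0, 0.07, 0, -1, 0, 0, 0.07, 0, -1, 0, 0, 0.05, 0, -1, 0, 0, 0, 0, -1],
)

```text
t: 18.5
eef_pos: [0.6218, -0.2381, 0.0647]
orientation: [[-0.047, 0.999, 0.001], [0.999, 0.047, -0.0], [-0.001, 0.001, -1.0]]
ft_force: [-4.6, -2.0, 11.3]
opening: 0.021
grasp_force: 80.7
```

```bash
python3 -c "
from h import *
tcp()"
```

```text
t 18.5 stand [-0.0004 -0.0822] z 0.0647 xang 92.7 tilt [ 0.001 -0.    -1.   ] F [-4.6 -2.  11.3] open 0.021 grip 80.7 j [ -4.  41.  32.  95. -27.  51.  42.]
```

send_rows(
  series=[0, 0, 0.04, 0, -1, 0, 0, 0.04, 0, -1, 0, 0, 0, 0, -1, 0, 0, 0, 0, -1, 0, 0, 0, 0, -1],
)

```text
t: 19.12
eef_pos: [0.6218, -0.238, 0.0646]
orientation: [[-0.047, 0.999, 0.002], [0.999, 0.047, 0.0], [0.0, 0.002, -1.0]]
ft_force: [-12.3, 2.4, 33.3]
opening: 0.0208
grasp_force: 83.8
```

```bash
python3 - <<'E'
from h import *
tcp()
n={}
for c in("top","side"):
    p,d=ctrl.snapshot(c);n[c]=(p,d)
p,d=n["top"];X=pts("top",d);z=X[...,2]
m=(z>.044)&(z<.064)&(X[...,0]>.56)&(X[...,0]<.7)&(X[...,1]<-.16)&(X[...,1]>-.32)
q=X[m];s=(q[:,:2]-C)@A;print(len(q),s.min(0),s.max(0),"board top z",np.median(q[:,2]))
cv2.imwrite("pics/f1.png",np.vstack([cv2.resize(p[130:220,270:395],(625,450)) ,cv2.resize(n["side"][0][130:190,240:365],(312,150)).repeat(1,0) if 0 else np.zeros((1,625,3),np.uint8)]))
peg()
E
```

```text
t 19.12 stand [-0.0004 -0.0822] z 0.0646 xang 92.7 tilt [ 0.002  0.    -1.   ] F [-12.3   2.4  33.3] open 0.0208 grip 83.8 j [ -4.  41.  32.  95. -27.  51.  42.]
65 [ 0.02598802 -0.05530157] [ 0.05717193 -0.02047307] board top z 0.053212085657960206
n 67 keeper angle -0.021 rmax 0.105
```

View pics/f1.png

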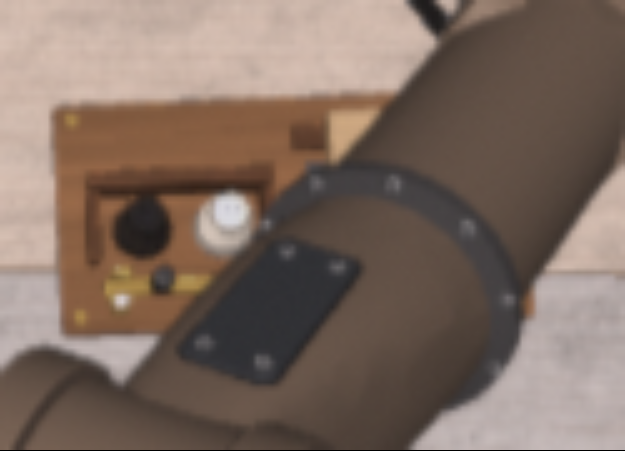

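The force went up 22 N with no further travel, so the board is hard down on the rails. Its top reads 53 mm (54 expected), the keeper is shut and both shakers stand. Handing in.

```bash
python3 -c "
from bench import ctrl
print(ctrl.sign_off())"
```

```text
the job is handed in; nothing more can be done
None
```

I handed the job in at about 19 s, but the hand-in returned no verdict: the keeper is shut in its catch, the board is over the pin and held pressed on both rails by its handle, both shakers are standing, and I saw no sign of touching the other loose things, though I didn't re-measure them.

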